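# Lift the thumb latch of the flask pen and swing its gate open

## Task

Open the wire pen: lift the latch bar by its upright ball knob just clear of the keeper, and with the bar lifted ease the gate towards you, then swing the gate wide open, about square to the pen's front, and let go. Be gentle: feel for the keeper's top stop, never force the bar against the keeper, do not fling the gate, and leave the bottles and other glassware standing where they are.

Things in the scene. Friction and masses are not known exactly. Their poses are not given: they have to be found in the camera images.
- pen: fixed three-sided pen of steel wire on an aluminium base plate, 190 mm wide, 128 deep, side and back rails up to 108 high; origin at worktop level in the middle of the gate plane (front); x points into the pen, y left along the gate, z up. Hinge post at y = +85 mm (126 mm high), keeper post at y = -82 mm (156 mm high)
- keeper_post (a point): point on the keeper post's axis, 105 mm above the worktop. On the post's front is a steel keeper, a 7 mm wide C open at its sides: floor under the bar, lip before the bar (24 to 30 mm in front of the gate plane), top stop over both. Its height is set by hand and not measured: the lip's top lies up to 10 mm above or below this point, 3 to 23 mm above the resting bar's lower edge
- keeper_front (a point): point 27 mm in front of keeper_post, where the lip is. The stop's underside is 15.5 mm above the lip's top, so the 12 mm high bar has 3.5 mm of play between clearing the lip and touching the stop (1.7 to 2.5 mm at the knob). Lift till the bar is felt to touch the stop, then lower the knob 1 mm: it is clear of both. More than 12 N between bar and keeper is too much
- gate (a joint): angle of the gate about its upright hinge, rad: 0 shut, grows as its free edge swings out towards the pen's front (clockwise seen from above), hard end at 1.75; slight friction (about 0.05 N m), stays where it is left. The bar has left the keeper from 0.15 on
- gate_hinge (a point): point on the gate's hinge line, 100 mm above the worktop; turns with the gate
- gate_edge (a point): point on the free edge of the gate, 157 mm from the hinge line, 100 mm above the worktop. The gate is a 9 mm thick steel frame with rods, from 19 to 106 mm above the worktop
- latch: dark steel latch bar on the gate's front, 162 mm long, 12 high, 8 thick; falls by its own weight (about 120 g) on to a rest pin. Origin on its pivot: 30 mm from the hinge line along the gate, 16 mm in front of the gate plane, 98 mm above the worktop; y points along the bar away from its tip, x into the shut pen. Tip lifts at most 0.35 rad; the keeper is 137 mm from the pivot
- latch_knob (a point): centre of the bar's ball knob, 20 mm across, on an 8 mm upright stem: 142 mm above the worktop, 130 mm from the hinge line along the gate; 100 mm along the bar and 44 mm up from its pivot, so lifted 10 mm it also goes 5 mm towards the hinge (a straight lift drags). It stands above the gate: straddle it from above, closing along latch x, fingertips 115 mm or more above the worktop
- flask: conical glass flask with amber sample, 66 mm wide, 105 mm high, standing in the pen on the hinge side; origin under its centre; leave it alone
- dropper: brown dropper bottle with black top, 38 mm wide, 108 mm high, standing in the pen on the keeper side; origin under its centre; leave it alone
- weighing: small lidded glass weighing bottle, 41 mm wide, 52 mm high, on the worktop to the right; origin under its centre; leave it alone
- crucible: white porcelain crucible with lid, 43 mm wide, 46 mm high, on the worktop to the right; origin under its centre; leave it alone

How it is judged:
By the outcome, as a careful person would: the job done as asked, in the order asked, and still so for the second after the job is handed in, with the robot touching nothing.
It also fails if it takes over 58 s, if anything falls off the work surface, if the arm or the gripper's body presses on something with over 40 N, if the wrist force passes 120 N, or if a joint passes its speed limit or range.

## Robot

A 7-joint arm with a two-finger parallel gripper is mounted at the origin on the work surface; the furniture and walls round the work are solid. World frame = base frame: x ahead of the robot, y to its left, z up, the work surface at z = 0. Lengths are in m, angles in rad, forces in N, time in s.
With the tool pointing down it reaches from about 0.425 to 0.875 m from the base axis. Payload 4.7 kg.
Tool frame: the origin (TCP) lies on the centre line of the jaws, within the pads' length; the fingertips stand 19 mm ahead of it and the grasp point (between the pads) is the TCP (ctrl.nose_length is the distance from the TCP to the fingertips, in m); z points along the fingers, x is the direction in which the jaws open and shut, and the axes are right-handed (so a half turn about z gives the same grasp; the last joint's range is limited). The gripper opens to 87 mm and grips with 3 to 60 N. Pads are 19 mm wide; open, the fingers measure 117 mm over their backs; the gripper's body (75 mm by 190 mm) begins 51 mm behind the grasp point.
Start: joints at [-1.207, 0.321, -0.07, 1.45, 0.023, 1.371, -0.057], TCP at [0.223, 0.611, 0.242] pointing down, gripper open.
Joint ranges: [-2.86, 2.86], [-0.3, 2.09], [-1.38, 1.24], [0.06, 2.45], [-1.56, 4.7], [0.09, 2.05], [-2.69, 2.69]. Speed limits (rad/s): [2.57, 2.57, 3.14, 3.14, 3.14, 3.14, 3.14].

## Interface

Orientations are given as a rotation vector (axis times angle).
In Python, from bench import ctrl gives the robot as it stands. The module is installed in compiled form; this text tells all that it offers.
- The arm moves only by the shell command python3 -m crank 'ROWS' [OPENING] [FORCE]. ROWS is a JSON object of lists of equal length, an entry for each row: "dp": the shift along the tool's x, y, z in cm, a list of three; "delta_rot": the turn, a rotation vector about the tool's x, y, z in rad, a list of three. In form: {"dp": [[x, y, z], ...], "delta_rot": [[rx, ry, rz], ...]}. A call has exactly 8 rows; each row shifts and turns the commanded pose from where the row before left it, along the tool's axes as they then stand; what a row does not reach is not made up. A row lasts 1/10 s, in which the tool goes at most 50 mm and 8.59 degrees, less where a joint would pass 70% of its speed; a pose out of reach is approached as far as the arm can. A call with a gripper value outside its range is refused whole. OPENING is the finger opening in cm, from 0 to 8.7, set as the call begins (- or left out, the last holds). The fingers move at their own pace and stop on an object; FORCE is the grip in N (left out, the last holds). Time passes only in rows, so rows that do not move let the fingers close, or fill a call up. It gives the time, the measured TCP pose, the force and the opening at its end, in the units of the state.
- ctrl.get_state(): the state, without advancing time (a new reading comes with each control period).
- ctrl.get_image(name): name is "scene" or "side" or "wrist"; returns the picture (400x640x3 uint8, blue, green, red); there is no depth.
- ctrl.camera_info(name): a dict with "camera_matrix" (3x3 intrinsics, pixels), "xyz" and "orientation" of the camera in the world. Camera axes: x right, y down, z forward; pixel columns grow to the right and rows downward; lengths in m; the calibration is good to about 2 mm. A picture is of the moment at which its call begins: read the wrist's pose just before it. camera_info takes no time and is no camera call; for the wrist camera it gives the pose at the moment of the call.
- ctrl.close_job(): hands the job in, once; it reports no verdict.
The state is a dict: "time": time; "joint_positions": joint angles; "qd": joint speeds; "joint_torque": joint torques, N m; "position": TCP position; "tool_rot": TCP orientation; "ft_force": force on the tool from outside, world axes, zero at the start; "torque": the same for the moment, N m; "grip_width": opening from 0.0 (shut) to 1.0 (fully open).
Only numpy, scipy, OpenCV 4.12 (cv2) and the standard library are available. Lean on these libraries where they do the work, as an engineer would, in place of code of your own. Each camera call takes 0.05 s, during which the arm holds its last target.

## Working session

There is one attempt and no reset: what is moved stays moved. The work goes in short steps, Python scripts to look and compute and a shell command to move; the robot and the scene stay as the last step left them, time stands still between calls to the robot, and variables do not carry over. Pictures are saved under pics/ and viewed, and the job is handed in when it is done.

```bash
mkdir -p pics; cat > h.py <<'E'
import numpy as np, cv2
from scipy.spatial.transform import Rotation as R
from bench import ctrl
def snap(n,f):
    im=ctrl.get_image(n); cv2.imwrite('pics/'+f,im); return im
def cam(n):
    c=ctrl.camera_info(n); K=np.array(c['camera_matrix']); o=np.array(c['orientation'])
    Rm=R.from_rotvec(o).as_matrix() if o.size==3 else (o if o.shape==(3,3) else R.from_quat(o).as_matrix())
    return K,Rm,np.array(c['xyz'])
def ray(n,uv,c=None):
    K,Rm,p=c or cam(n); d=Rm@np.linalg.solve(K,[uv[0],uv[1],1.]); return p,d/np.linalg.norm(d)
def onz(n,uv,z,c=None):
    p,d=ray(n,uv,c); return p+d*(z-p[2])/d[2]
def tri(*rs):
    A=0;b=0
    for p,d in rs:
        M=np.eye(3)-np.outer(d,d); A=A+M; b=b+M@p
    x=np.linalg.solve(A,b); return x,[np.linalg.norm((np.eye(3)-np.outer(d,d))@(x-p))*1000 for p,d in rs]
def proj(n,X,c=None):
    K,Rm,p=c or cam(n); q=K@(Rm.T@(np.array(X)-p)); return q[:2]/q[2]
def st():
    s=ctrl.get_state()
    for k in ['time','position','tool_rot','ft_force','torque','grip_width']: print(k,np.round(s[k],4))
    return s
E
python3 - <<'E'
from h import *
s=st()
for n in ['scene','side','wrist']:
    print(n,ctrl.camera_info(n)); snap(n,n+'0.png')
E
```

```text
time 0.0
position [0.2226 0.6101 0.2405]
tool_rot [ 2.5731e+00  1.8004e+00 -2.4000e-03]
ft_force [-0.1727 -0.2878  0.5501]
torque [-0.0043 -0.0091 -0.0388]
grip_width 1.0013
scene {'camera_matrix': array([[388.99191241,   0.        , 320.70991031],
       [  0.        , 388.99191241, 198.52427751],
       [  0.        ,   0.        ,   1.        ]]), 'xyz': array([1.0583702 , 0.14928181, 0.76253994]), 'orientation': array([-1.55090133, -2.11572581,  0.77192625])}
side {'camera_matrix': array([[516.4008419 ,   0.        , 325.00353851],
       [  0.        , 516.4008419 , 200.92033054],
       [  0.        ,   0.        ,   1.        ]]), 'xyz': array([1.00815556, 0.14463385, 0.95884383]), 'orientation': array([-1.57109521, -2.31805293,  0.57741258])}
wrist {'camera_matrix': array([[329.4116636 ,   0.        , 317.08485567],
       [  0.        , 329.4116636 , 197.35601844],
       [  0.        ,   0.        ,   1.        ]]), 'xyz': array([0.16096496, 0.63397618, 0.38281487]), 'orientation': array([2.40214332, 1.68038222, 0.20756954])}
```

View pics/scene0.png

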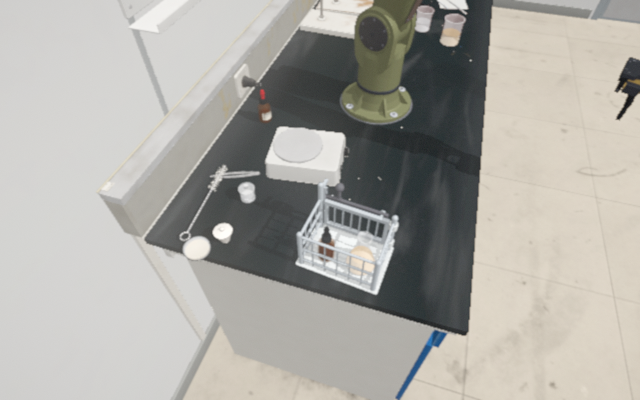

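View pics/side0.png

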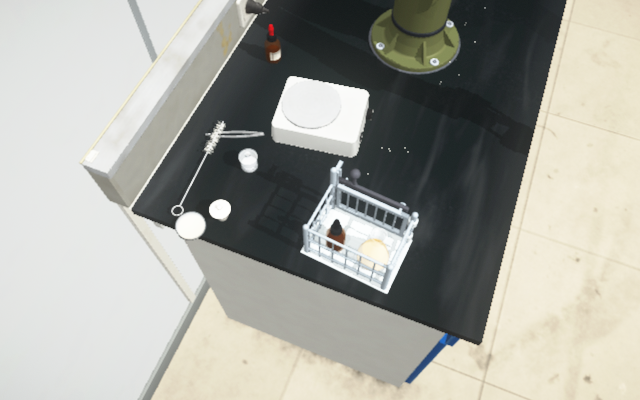

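View pics/wrist0.png

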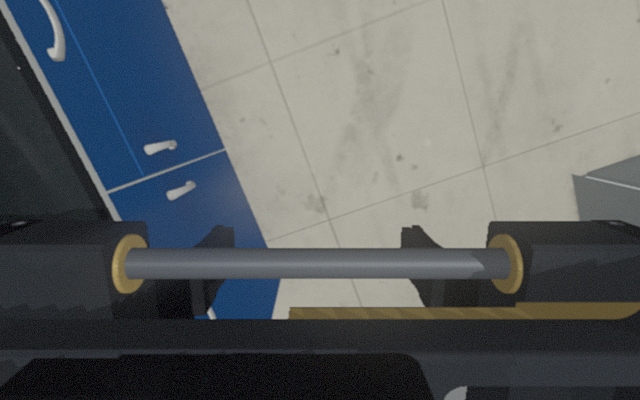

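```bash
python3 - <<'E'
from h import *
a=cv2.imread('pics/scene0.png')[165:295,270:430]; b=cv2.imread('pics/side0.png')[145:295,280:440]
cv2.imwrite('pics/s1.png',cv2.resize(a,None,fx=5,fy=4.6,interpolation=2)[:600])
cv2.imwrite('pics/s2.png',cv2.resize(b,None,fx=4,fy=4,interpolation=2))
for n in ['scene','side']:
    print(cam(n)[1].round(2))
E
```

```text
[[-0.3   0.73 -0.61]
 [ 0.95  0.23 -0.19]
 [-0.   -0.64 -0.77]]
[[-0.37  0.82 -0.44]
 [ 0.93  0.33 -0.17]
 [ 0.01 -0.47 -0.88]]
```

```bash
python3 - <<'E'
from h import *
a=cv2.imread('pics/scene0.png')[175:290,290:405]; 
cv2.imwrite('pics/s1.png',cv2.resize(a,None,fx=5,fy=5,interpolation=2))
E
```

```text
(no output)
```

View pics/s1.png

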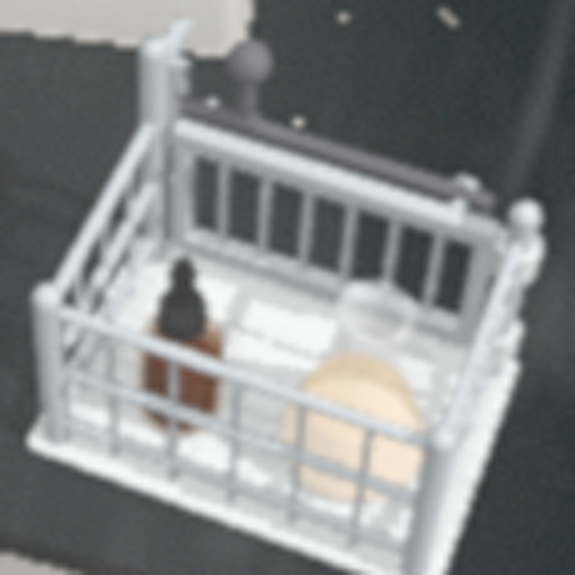

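View pics/s2.png

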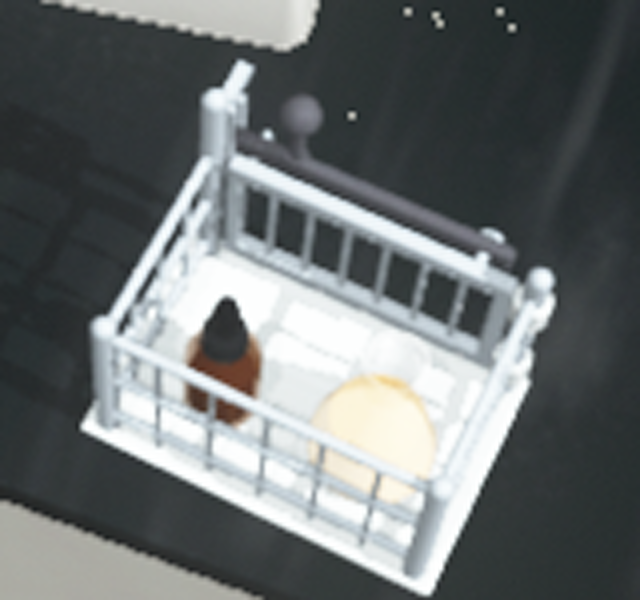

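```bash
python3 - <<'E'
from h import *
cs=cam('scene');cd=cam('side')
P=lambda x,y:((x+.5)/5-.5+290,(y+.5)/5-.5+175)
Q=lambda x,y:((x+.5)/4-.5+280,(y+.5)/4-.5+145)
for nm,a,b,z in [('knob',(250,60),(301,115),.142),('hingetop',(526,215),(540,280),.122),('keeptop',(157,48),(214,97),.156),
  ('brailL',(47,292),(103,328),.108),('brailR',(438,432),(436,488),.108)]:
    x,e=tri(ray('',P(*a),cs),ray('',Q(*b),cd)); print(nm,x.round(4),np.round(e,1),onz('',P(*a),z,cs).round(4),onz('',Q(*b),z,cd).round(4))
E
```

```text
knob [0.5325 0.0227 0.1595] [1.1 1.1] [0.5171 0.0202 0.142 ] [0.5223 0.0189 0.142 ]
hingetop [0.5613 0.1474 0.1385] [0.7 0.7] [0.5481 0.1481 0.122 ] [0.5523 0.1467 0.122 ]
keeptop [ 0.5387 -0.0166  0.1604] [1.7 1.7] [ 0.5345 -0.016   0.156 ] [ 0.5364 -0.0192  0.156 ]
brailL [ 0.6558 -0.0237  0.1398] [0.9 0.9] [ 0.635  -0.0316  0.108 ] [ 0.6424 -0.0312  0.108 ]
brailR [0.6752 0.1352 0.1459] [0.6 0.6] [0.6516 0.135  0.108 ] [0.6597 0.1341 0.108 ]
```

```bash
cat >> h.py <<'E'
def sim(rows,p=None,r=None):
    s=ctrl.get_state()
    p=np.array(s['position'] if p is None else p); r=R.from_rotvec(s['tool_rot'] if r is None else r)
    for dp,dr in rows:
        p=p+r.as_matrix()@(np.array(dp)/100); r=r*R.from_rotvec(dr)
    return p,r
def yaw(r): x=r.as_matrix()[:,0]; return np.degrees(np.arctan2(x[1],x[0]))
E
python3 - <<'E'
from h import *
for n in (2.9,3.1,3.3):
  p=r=None
  for k in range(3):
    p,r=sim([([-.35,n,0],[0,0,.055])]*8,p,None if r is None else r.as_rotvec())
    print(n,p.round(3),round(yaw(r),1))
print(cam('wrist')[1].round(2))
E
python3 -m crank '{"dp":[[-0.3,1,0],[-0.4,3,0],[-0.4,3,0],[-0.4,3,0],[-0.4,3,0],[-0.4,3,0],[-0.4,3,0],[-0.4,3,0]],"delta_rot":[[0,0,0.05],[0,0,0.05],[0,0,0.05],[0,0,0.05],[0,0,0.05],[0,0,0.05],[0,0,0.05],[0,0,0.05]]}' 8.7 10
```

```text
2.9 [0.405 0.468 0.241] 44.7
2.9 [0.51  0.261 0.241] 19.5
2.9 [0.517 0.029 0.241] -5.7
3.1 [0.419 0.459 0.241] 44.7
3.1 [0.533 0.239 0.241] 19.5
3.1 [ 0.541 -0.008  0.241] -5.7
3.3 [0.433 0.451 0.241] 44.7
3.3 [0.555 0.218 0.241] 19.5
3.3 [ 0.566 -0.045  0.241] -5.7
[[ 0.34  0.91  0.23]
 [ 0.94 -0.33 -0.08]
 [-0.    0.24 -0.97]]
time: 0.95
position: [0.3965, 0.4695, 0.2416]
tool_rot: [-2.883, -1.247, -0.0]
ft_force: [-0.0, 0.1, -0.1]
grip_width: 0.998
```

```bash
python3 -m crank '{"dp":[[-0.4,3,0],[-0.4,3,0],[-0.4,3,0],[-0.4,3,0],[-0.4,3,0],[-0.4,3,0],[-0.4,3,0],[-0.4,3,0]],"delta_rot":[[0,0,0.055],[0,0,0.055],[0,0,0.055],[0,0,0.055],[0,0,0.055],[0,0,0.055],[0,0,0.055],[0,0,0.055]]}'
python3 -m crank '{"dp":[[-0.3,2.9,0],[-0.3,2.9,0],[-0.3,2.9,0],[-0.3,2.7,0],[-0.3,2.5,0],[-0.3,1.5,0],[0,0,0],[0,0,0]],"delta_rot":[[0,0,0.07],[0,0,0.07],[0,0,0.07],[0,0,0.07],[0,0,0.07],[0,0,0.07],[0,0,0.05],[0,0,0]]}'
python3 - <<'E'
from h import *
s=st(); print(yaw(R.from_rotvec(s['tool_rot'])))
snap('wrist','w1.png')
E
```

```text
time: 1.75
position: [0.5098, 0.2578, 0.2416]
tool_rot: [-3.086, -0.588, -0.0]
ft_force: [0.4, 0.2, 0.4]
grip_width: 0.998
time: 2.55
position: [0.5255, 0.1062, 0.2417]
tool_rot: [-3.138, 0.145, -0.0]
ft_force: [-0.9, -0.2, -0.8]
grip_width: 0.997
time 2.55
position [0.5255 0.1062 0.2417]
tool_rot [-3.1376e+00  1.4490e-01 -1.0000e-04]
ft_force [-0.8553 -0.1559 -0.8406]
torque [-0.0878  0.0561  0.0556]
grip_width 0.997
-5.286746140536493
```

View pics/w1.png

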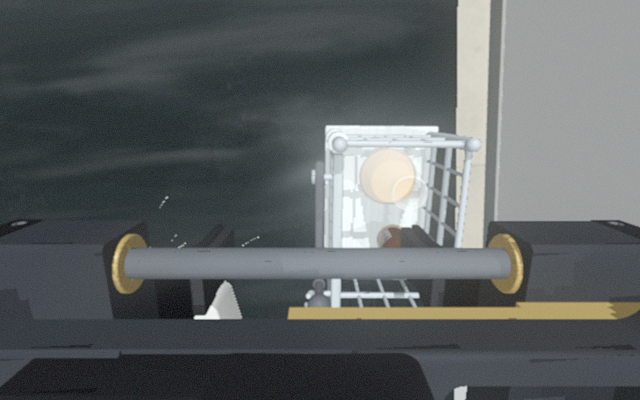

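```bash
python3 - <<'E'
from h import *
c=cam('wrist'); s=ctrl.get_state()
print('tcp px',proj('',s['position'],c))
k=onz('',(319,300),.142,c); h=onz('',(339,145),.122,c); print('knob',k,'hinge',h)
print('hinge-knob dist',np.linalg.norm((h-k)[:2]), 'back post',onz('',(473,145),.108,c))
for q in [(319,165),(319,240)]: print('bar',onz('',q,.104,c))
im=cv2.imread('pics/w1.png')[120:320,280:490]; cv2.imwrite('pics/w1c.png',cv2.resize(im,None,fx=3,fy=3,interpolation=2))
E
```

```text
tcp px [316.13101693 262.48877307]
knob [0.52041612 0.02682176 0.142     ] hinge [0.54724463 0.14930174 0.122     ]
hinge-knob dist 0.1253838648941522 back post [0.65896981 0.13799577 0.108     ]
bar [0.53002627 0.1322567  0.104     ]
bar [0.52399267 0.06422468 0.104     ]
```

View pics/w1c.png

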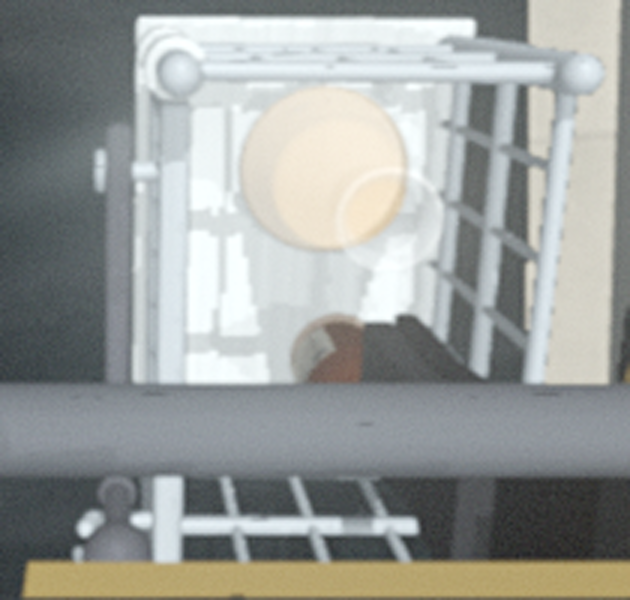

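```bash
python3 -m crank '{"dp":[[0,1.5,0],[0,2.5,0],[0,2.5,0],[0,2.5,0],[0,2,0],[0,0.5,0],[0,0,0],[0,0,0]],"delta_rot":[[0,0,0],[0,0,0],[0,0,0],[0,0,0],[0,0,0],[0,0,0],[0,0,0],[0,0,0]]}' 6
python3 - <<'E'
from h import *
s=st(); im=snap('wrist','w2.png')
cv2.imwrite('pics/w2c.png',cv2.resize(im[60:260,240:450],None,fx=3,fy=3,interpolation=2))
E
```

```text
time: 3.4
position: [0.5155, -0.006, 0.2415]
tool_rot: [-3.138, 0.137, 0.0]
ft_force: [0.5, 0.6, 0.2]
grip_width: 0.69
time 3.4
position [ 0.5155 -0.006   0.2415]
tool_rot [-3.138e+00  1.373e-01  1.000e-04]
ft_force [0.5115 0.6451 0.2096]
torque [-0.0366  0.1316  0.0086]
grip_width 0.6895
```

View pics/w2c.png

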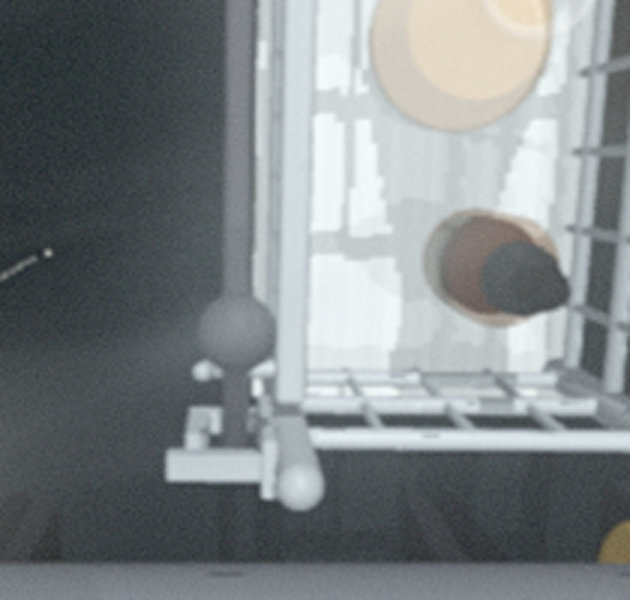

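The crop shows the knob at wrist-image pixel (318.5,170), the keeper post top at (340,221.5), the bar running vertically, and the keeper's stop plate at about (315,215).

```bash
python3 - <<'E'
from h import *
c=cam('wrist'); s=ctrl.get_state()
u=lambda x,y:((x+.5)/3-.5+240,(y+.5)/3-.5+60)
k=onz('',u(236,331),.142,c); p=onz('',u(300,485),.154,c); print('knob',k,'keeper',p)
a=onz('',u(237,10),.104,c);b=onz('',u(238,280),.104,c); print(a,b,np.degrees(np.arctan2(*(a-b)[:2])))
hp=np.array([.548,.1485]); d=hp-p[:2]; print('hinge-keeper',np.linalg.norm(d),np.degrees(np.arctan2(d[0],d[1])))
r=R.from_rotvec(s['tool_rot']); print('to knob in tool cm',100*r.inv().apply(k-s['position']), yaw(r))
E
```

```text
knob [0.51941043 0.02151146 0.142     ] keeper [ 0.53181705 -0.01570732  0.154     ]
[0.52670728 0.10079595 0.104     ] [0.52086816 0.02974169 0.104     ] 4.697910215551924
hinge-keeper 0.1650028197903403 5.6284364486282215
to knob in tool cm [ 0.14641211 -2.7418679   9.94829255] -4.971388103357199
```

```bash
python3 -m crank '{"dp":[[0.1,-1.5,0],[0.05,-1.2,1],[0,0,2],[0,0,2],[0,0,2],[0,0,1.5],[0,0,1],[0,0,0.4]],"delta_rot":[[0,0,0],[0,0,0],[0,0,0],[0,0,0],[0,0,0],[0,0,0],[0,0,0],[0,0,0]]}' 5.5
python3 - <<'E'
from h import *
st(); snap('wrist','w3.png')
a=snap('side','sd3.png'); cv2.imwrite('pics/sd3c.png',cv2.resize(a[100:290,270:440],None,fx=3,fy=3,interpolation=2))
E
```

```text
time: 4.25
position: [0.5186, 0.0209, 0.141]
tool_rot: [3.138, -0.137, -0.003]
ft_force: [-0.1, -0.3, -0.6]
grip_width: 0.63
time 4.25
position [0.5186 0.0209 0.141 ]
tool_rot [ 3.1381 -0.1368 -0.0035]
ft_force [-0.0623 -0.3426 -0.5692]
torque [-0.0924  0.0586  0.0045]
grip_width 0.6302
```

View pics/sd3c.png

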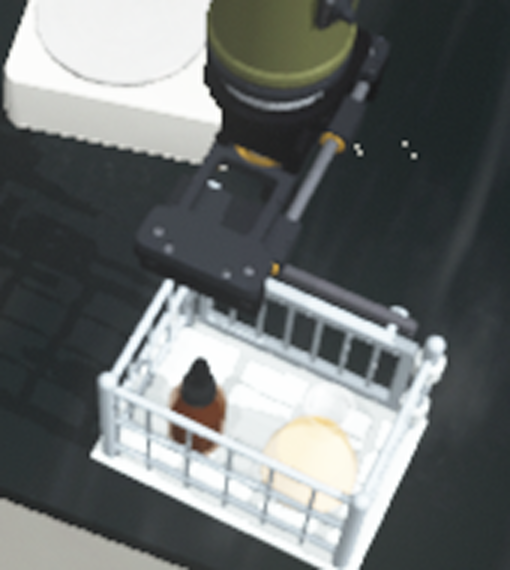

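View pics/w3.png

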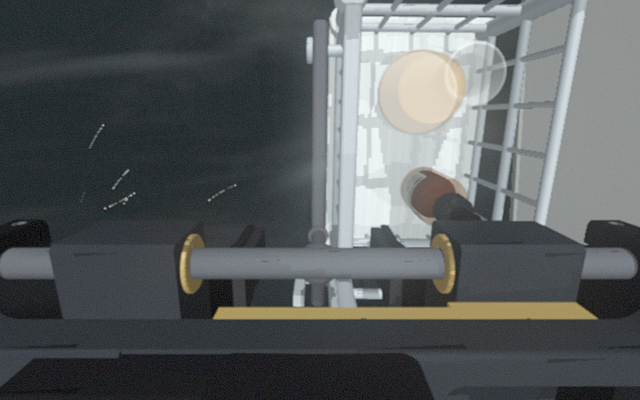

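```bash
python3 -m crank '{"dp":[[0,0,0],[0,0,0],[0,0,0],[0,0,0],[0,0,0],[0,0,0],[0,0,0],[0,0,0]],"delta_rot":[[0,0,0],[0,0,0],[0,0,0],[0,0,0],[0,0,0],[0,0,0],[0,0,0],[0,0,0]]}' 0 10; python3 -m crank '{"dp":[[0,0,0],[0,0,0],[0,0,0],[0,0,0],[0,0,0],[0,0,0],[0,0,0],[0,0,0]],"delta_rot":[[0,0,0],[0,0,0],[0,0,0],[0,0,0],[0,0,0],[0,0,0],[0,0,0],[0,0,0]]}'
python3 - <<'E'
from h import *
st()
E
```

```text
time: 5.15
position: [0.5191, 0.0196, 0.1426]
tool_rot: [-3.138, 0.14, 0.001]
ft_force: [-2.9, -0.3, 2.9]
grip_width: 0.216
time: 5.95
position: [0.5191, 0.0196, 0.1426]
tool_rot: [-3.138, 0.14, 0.001]
ft_force: [-4.0, 0.0, 4.8]
grip_width: 0.215
time 5.95
position [0.5191 0.0196 0.1426]
tool_rot [-3.1384e+00  1.3970e-01  9.0000e-04]
ft_force [-4.0406  0.0392  4.7835]
torque [-7.5700e-02  1.1764e+00 -1.1000e-03]
grip_width 0.2154
```

```bash
python3 -m crank '{"dp":[[-0.03,0,0],[0,-0.02,-0.05],[0,-0.02,-0.05],[0,-0.02,-0.05],[0,-0.02,-0.05],[0,-0.03,-0.05],[0,0,0],[0,0,0]],"delta_rot":[[0,0,0],[0,0,0],[0,0,0],[0,0,0],[0,0,0],[0,0,0],[0,0,0],[0,0,0]]}'
python3 - <<'E'
from h import *
st()
E
```

```text
time: 6.75
position: [0.5192, 0.0207, 0.145]
tool_rot: [3.138, -0.14, -0.0]
ft_force: [-2.0, -0.8, -0.5]
grip_width: 0.218
time 6.75
position [0.5192 0.0207 0.145 ]
tool_rot [ 3.1384e+00 -1.3990e-01 -1.0000e-04]
ft_force [-1.9515 -0.8393 -0.5344]
torque [-0.2641  0.5744 -0.0586]
grip_width 0.2176
```

```bash
python3 -m crank '{"dp":[[-0.02,-0.01,-0.03],[0,-0.01,-0.03],[0,-0.01,-0.02],[0,-0.01,-0.02],[0,-0.01,-0.02],[0,0,0],[0,0,0],[0,0,0]],"delta_rot":[[0,0,0],[0,0,0],[0,0,0],[0,0,0],[0,0,0],[0,0,0],[0,0,0],[0,0,0]]}'
python3 -m crank '{"dp":[[0,-0.01,-0.02],[0,-0.01,-0.02],[0,-0.01,-0.02],[0,0,0],[0,0,0],[0,0,0],[0,0,0],[0,0,0]],"delta_rot":[[0,0,0],[0,0,0],[0,0,0],[0,0,0],[0,0,0],[0,0,0],[0,0,0],[0,0,0]]}'
```

```text
time: 7.55
position: [0.5192, 0.0213, 0.1463]
tool_rot: [-3.138, 0.14, -0.001]
ft_force: [-1.4, -0.2, -0.3]
grip_width: 0.215
time: 8.35
position: [0.5192, 0.0216, 0.1469]
tool_rot: [-3.138, 0.14, -0.0]
ft_force: [-0.6, -0.6, -0.9]
grip_width: 0.222
```

```bash
python3 -m crank '{"dp":[[0,-0.01,-0.02],[0,-0.01,-0.02],[0,-0.01,-0.02],[0,0,0],[0,0,0],[0,0,0],[0,0,0],[0,0,0]],"delta_rot":[[0,0,0],[0,0,0],[0,0,0],[0,0,0],[0,0,0],[0,0,0],[0,0,0],[0,0,0]]}'
```

```text
time: 9.15
position: [0.5192, 0.0219, 0.1475]
tool_rot: [-3.138, 0.14, -0.0]
ft_force: [-0.6, -0.7, -0.7]
grip_width: 0.214
```

```bash
python3 -m crank '{"dp":[[0,-0.01,-0.02],[0,-0.01,-0.02],[0,-0.01,-0.02],[0,0,0],[0,0,0],[0,0,0],[0,0,0],[0,0,0]],"delta_rot":[[0,0,0],[0,0,0],[0,0,0],[0,0,0],[0,0,0],[0,0,0],[0,0,0],[0,0,0]]}'
```

```text
time: 9.95
position: [0.5192, 0.0221, 0.1481]
tool_rot: [-3.138, 0.14, -0.0]
ft_force: [0.3, -0.9, -0.9]
grip_width: 0.218
```

```bash
python3 -m crank '{"dp":[[0,-0.01,-0.02],[0,-0.01,-0.02],[0,-0.01,-0.02],[0,0,0],[0,0,0],[0,0,0],[0,0,0],[0,0,0]],"delta_rot":[[0,0,0],[0,0,0],[0,0,0],[0,0,0],[0,0,0],[0,0,0],[0,0,0],[0,0,0]]}'
```

```text
time: 10.75
position: [0.5192, 0.0224, 0.1487]
tool_rot: [-3.138, 0.14, -0.0]
ft_force: [-0.5, -0.4, -0.6]
grip_width: 0.208
```

```bash
python3 -m crank '{"dp":[[0,-0.01,-0.02],[0,-0.01,-0.02],[0,-0.01,-0.02],[0,0,0],[0,0,0],[0,0,0],[0,0,0],[0,0,0]],"delta_rot":[[0,0,0],[0,0,0],[0,0,0],[0,0,0],[0,0,0],[0,0,0],[0,0,0],[0,0,0]]}'
python3 - <<'E'
from h import *
a=snap('wrist','w4.png'); cv2.imwrite('pics/w4c.png',cv2.resize(a[0:330,230:430],None,fx=3,fy=1.8,interpolation=2))
st()
E
```

```text
time: 11.55
position: [0.5192, 0.0228, 0.1493]
tool_rot: [-3.138, 0.14, -0.0]
ft_force: [0.5, 0.2, -0.3]
grip_width: 0.221
time 11.6
position [0.5192 0.0227 0.1493]
tool_rot [-3.1384e+00  1.3980e-01 -1.0000e-04]
ft_force [ 0.1546 -0.4887 -1.4338]
torque [-0.1716  0.0542 -0.0439]
grip_width 0.2184
```

View pics/w4c.png

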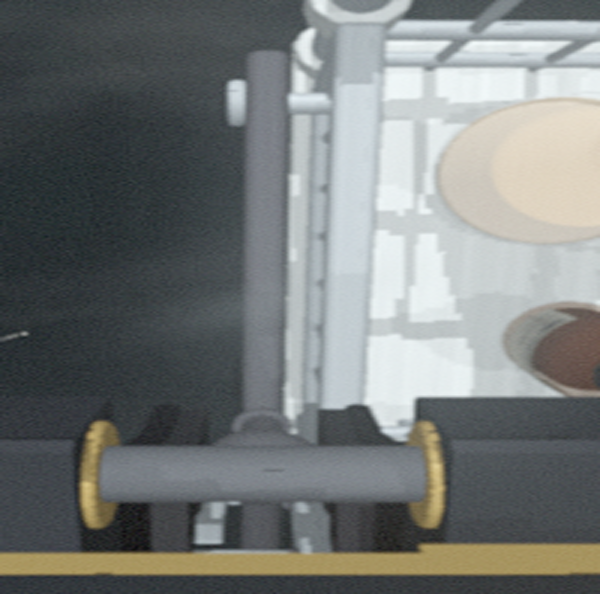

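```bash
python3 -m crank '{"dp":[[0,-0.01,-0.02],[0,-0.01,-0.02],[0,-0.015,-0.02],[0,0,0],[0,0,0],[0,0,0],[0,0,0],[0,0,0]],"delta_rot":[[0,0,0],[0,0,0],[0,0,0],[0,0,0],[0,0,0],[0,0,0],[0,0,0],[0,0,0]]}'
```

```text
time: 12.4
position: [0.5192, 0.0231, 0.1499]
tool_rot: [-3.138, 0.14, -0.0]
ft_force: [1.1, -0.8, -1.5]
grip_width: 0.223
```

```bash
python3 -m crank '{"dp":[[0,-0.01,-0.02],[0,-0.01,-0.02],[0,-0.015,-0.02],[0,0,0],[0,0,0],[0,0,0],[0,0,0],[0,0,0]],"delta_rot":[[0,0,0],[0,0,0],[0,0,0],[0,0,0],[0,0,0],[0,0,0],[0,0,0],[0,0,0]]}'
```

```text
time: 13.2
position: [0.5192, 0.0234, 0.1505]
tool_rot: [3.138, -0.14, 0.0]
ft_force: [0.3, -1.4, -0.8]
grip_width: 0.221
```

```bash
python3 -m crank '{"dp":[[0,-0.01,-0.02],[0,-0.01,-0.02],[0,-0.015,-0.02],[0,0,0],[0,0,0],[0,0,0],[0,0,0],[0,0,0]],"delta_rot":[[0,0,0],[0,0,0],[0,0,0],[0,0,0],[0,0,0],[0,0,0],[0,0,0],[0,0,0]]}'
```

```text
time: 14.0
position: [0.5193, 0.0237, 0.1511]
tool_rot: [-3.138, 0.14, -0.0]
ft_force: [0.0, -1.0, -0.9]
grip_width: 0.216
```

```bash
python3 -m crank '{"dp":[[0,-0.01,-0.02],[0,-0.01,-0.02],[0,-0.015,-0.02],[0,0,0],[0,0,0],[0,0,0],[0,0,0],[0,0,0]],"delta_rot":[[0,0,0],[0,0,0],[0,0,0],[0,0,0],[0,0,0],[0,0,0],[0,0,0],[0,0,0]]}'
```

```text
time: 14.8
position: [0.5193, 0.0241, 0.1517]
tool_rot: [3.138, -0.14, 0.0]
ft_force: [-0.6, -0.5, -1.1]
grip_width: 0.217
```

```bash
python3 -m crank '{"dp":[[0,-0.01,-0.02],[0,-0.01,-0.02],[0,-0.015,-0.02],[0,0,0],[0,0,0],[0,0,0],[0,0,0],[0,0,0]],"delta_rot":[[0,0,0],[0,0,0],[0,0,0],[0,0,0],[0,0,0],[0,0,0],[0,0,0],[0,0,0]]}'
```

```text
time: 15.6
position: [0.5193, 0.0244, 0.1523]
tool_rot: [3.138, -0.14, 0.0]
ft_force: [-0.4, -1.2, -0.7]
grip_width: 0.218
```

```bash
python3 -m crank '{"dp":[[0,-0.01,-0.02],[0,-0.01,-0.02],[0,-0.015,-0.02],[0,0,0],[0,0,0],[0,0,0],[0,0,0],[0,0,0]],"delta_rot":[[0,0,0],[0,0,0],[0,0,0],[0,0,0],[0,0,0],[0,0,0],[0,0,0],[0,0,0]]}'
```

```text
time: 16.4
position: [0.5194, 0.0248, 0.1529]
tool_rot: [-3.138, 0.14, -0.0]
ft_force: [-0.1, -1.0, -0.8]
grip_width: 0.216
```

```bash
python3 -m crank '{"dp":[[0,-0.01,-0.02],[0,-0.01,-0.02],[0,-0.015,-0.02],[0,0,0],[0,0,0],[0,0,0],[0,0,0],[0,0,0]],"delta_rot":[[0,0,0],[0,0,0],[0,0,0],[0,0,0],[0,0,0],[0,0,0],[0,0,0],[0,0,0]]}'
```

```text
time: 17.2
position: [0.5194, 0.0251, 0.1535]
tool_rot: [3.138, -0.14, 0.0]
ft_force: [-0.2, -2.2, -0.8]
grip_width: 0.219
```

```bash
python3 -m crank '{"dp":[[0,-0.01,-0.02],[0,-0.01,-0.02],[0,-0.01,-0.02],[0,0,0],[0,0,0],[0,0,0],[0,0,0],[0,0,0]],"delta_rot":[[0,0,0],[0,0,0],[0,0,0],[0,0,0],[0,0,0],[0,0,0],[0,0,0],[0,0,0]]}'; python3 -c "
from h import *
st()"
```

```text
time: 18.0
position: [0.5195, 0.0255, 0.1541]
tool_rot: [-3.138, 0.14, -0.0]
ft_force: [-0.3, -2.0, -0.3]
grip_width: 0.22
time 18.0
position [0.5195 0.0255 0.1541]
tool_rot [-3.1384e+00  1.3960e-01 -2.0000e-04]
ft_force [-0.2626 -1.9514 -0.2551]
torque [-0.5079  0.0414 -0.0058]
grip_width 0.2205
```

```bash
python3 -m crank '{"dp":[[0,0,-0.02],[0,-0.01,-0.02],[0,-0.01,-0.02],[0,0,0],[0,0,0],[0,0,0],[0,0,0],[0,0,0]],"delta_rot":[[0,0,0],[0,0,0],[0,0,0],[0,0,0],[0,0,0],[0,0,0],[0,0,0],[0,0,0]]}'; python3 -c "
from h import *
st()"
```

```text
time: 18.8
position: [0.5195, 0.0258, 0.1547]
tool_rot: [-3.138, 0.14, -0.0]
ft_force: [-0.2, -1.2, -1.7]
grip_width: 0.214
time 18.8
position [0.5195 0.0258 0.1547]
tool_rot [-3.1383e+00  1.3960e-01 -1.0000e-04]
ft_force [-0.2138 -1.1642 -1.6586]
torque [-0.3332  0.0078 -0.0269]
grip_width 0.2139
```

```bash
python3 -m crank '{"dp":[[0,-0.01,-0.02],[0,-0.01,-0.02],[0,-0.01,-0.01],[0,0,0],[0,0,0],[0,0,0],[0,0,0],[0,0,0]],"delta_rot":[[0,0,0],[0,0,0],[0,0,0],[0,0,0],[0,0,0],[0,0,0],[0,0,0],[0,0,0]]}'; python3 -c "
from h import *
st()"
```

```text
time: 19.6
position: [0.5194, 0.026, 0.1551]
tool_rot: [-3.138, 0.14, 0.0]
ft_force: [0.8, 0.1, -0.8]
grip_width: 0.221
time 19.6
position [0.5194 0.026  0.1551]
tool_rot [-3.1383  0.1397  0.    ]
ft_force [ 0.8325  0.1392 -0.8287]
torque [-0.1885  0.0233  0.0135]
grip_width 0.2212
```

```bash
python3 -m crank '{"dp":[[0,-0.01,-0.02],[0,-0.01,-0.02],[0,-0.015,-0.02],[0,0,0],[0,0,0],[0,0,0],[0,0,0],[0,0,0]],"delta_rot":[[0,0,0],[0,0,0],[0,0,0],[0,0,0],[0,0,0],[0,0,0],[0,0,0],[0,0,0]]}'; python3 -c "
from h import *
st()"
```

```text
time: 20.4
position: [0.5195, 0.0264, 0.1558]
tool_rot: [-3.138, 0.14, -0.0]
ft_force: [0.5, 0.2, -2.6]
grip_width: 0.216
time 20.4
position [0.5195 0.0264 0.1558]
tool_rot [-3.1383e+00  1.3960e-01 -1.0000e-04]
ft_force [ 0.5391  0.1562 -2.5989]
torque [-0.0148 -0.0352  0.0236]
grip_width 0.2163
```

```bash
python3 -m crank '{"dp":[[0,-0.01,-0.02],[0,-0.01,-0.01],[0,0,0],[0,0,0],[0,0,0],[0,0,0],[0,0,0],[0,0,0]],"delta_rot":[[0,0,0],[0,0,0],[0,0,0],[0,0,0],[0,0,0],[0,0,0],[0,0,0],[0,0,0]]}'; python3 -c "
from h import *
st()"
```

```text
time: 21.2
position: [0.5195, 0.0266, 0.1561]
tool_rot: [-3.138, 0.14, -0.0]
ft_force: [-0.2, 0.9, -2.6]
grip_width: 0.216
time 21.2
position [0.5195 0.0266 0.1561]
tool_rot [-3.1384e+00  1.3960e-01 -1.0000e-04]
ft_force [-0.1868  0.9481 -2.6111]
torque [0.0247 0.0327 0.0128]
grip_width 0.2157
```

```bash
python3 -m crank '{"dp":[[0,-0.01,-0.02],[0,-0.01,-0.01],[0,0,0],[0,0,0],[0,0,0],[0,0,0],[0,0,0],[0,0,0]],"delta_rot":[[0,0,0],[0,0,0],[0,0,0],[0,0,0],[0,0,0],[0,0,0],[0,0,0],[0,0,0]]}'; python3 -c "
from h import *
st()"
```

```text
time: 22.0
position: [0.5196, 0.0268, 0.1564]
tool_rot: [-3.138, 0.14, -0.0]
ft_force: [1.6, 0.5, -1.8]
grip_width: 0.218
time 22.0
position [0.5196 0.0268 0.1564]
tool_rot [-3.1384e+00  1.3950e-01 -1.0000e-04]
ft_force [ 1.5755  0.5084 -1.7734]
torque [0.1398 0.0364 0.0123]
grip_width 0.2176
```

```bash
python3 -m crank '{"dp":[[0,-0.01,-0.02],[0,-0.01,-0.02],[0,-0.005,-0.01],[0,0,0],[0,0,0],[0,0,0],[0,0,0],[0,0,0]],"delta_rot":[[0,0,0],[0,0,0],[0,0,0],[0,0,0],[0,0,0],[0,0,0],[0,0,0],[0,0,0]]}'; python3 -c "
from h import *
st()"
```

```text
time: 22.8
position: [0.5196, 0.027, 0.1569]
tool_rot: [-3.138, 0.14, -0.0]
ft_force: [0.7, 1.7, -2.1]
grip_width: 0.213
time 22.8
position [0.5196 0.027  0.1569]
tool_rot [-3.1383e+00  1.3970e-01 -1.0000e-04]
ft_force [ 0.7039  1.7295 -2.0681]
torque [ 0.1988  0.0313 -0.0018]
grip_width 0.2128
```

```bash
python3 - <<'E'
from h import *
a=snap('wrist','w5.png'); b=snap('scene','sc5.png')
cv2.imwrite('pics/w5c.png',cv2.resize(a[200:330,230:430],None,fx=4,fy=4,interpolation=2))
cv2.imwrite('pics/sc5c.png',cv2.resize(b[140:270,270:430],None,fx=4,fy=4,interpolation=2))
st()
E
```

```text
time 22.9
position [0.5195 0.0271 0.1568]
tool_rot [-3.1384  0.1396 -0.    ]
ft_force [ 0.2543  1.035  -2.5018]
torque [ 0.1583  0.001  -0.0067]
grip_width 0.2167
```

View pics/w5c.png

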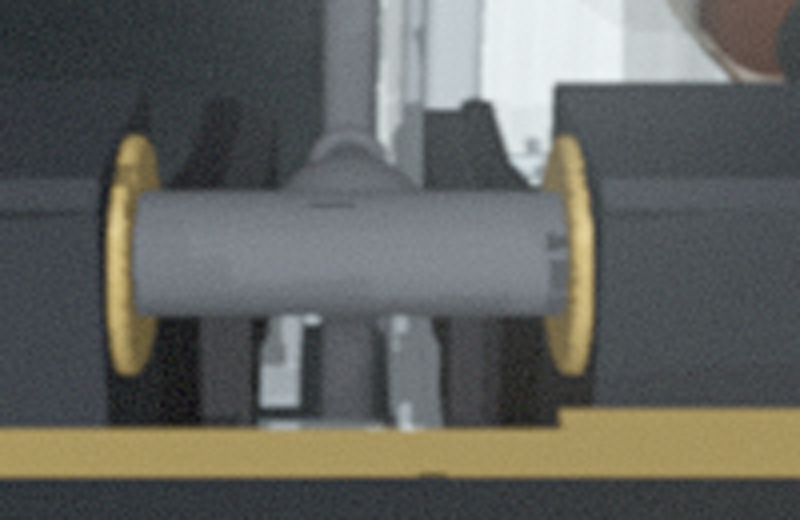

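View pics/sc5c.png

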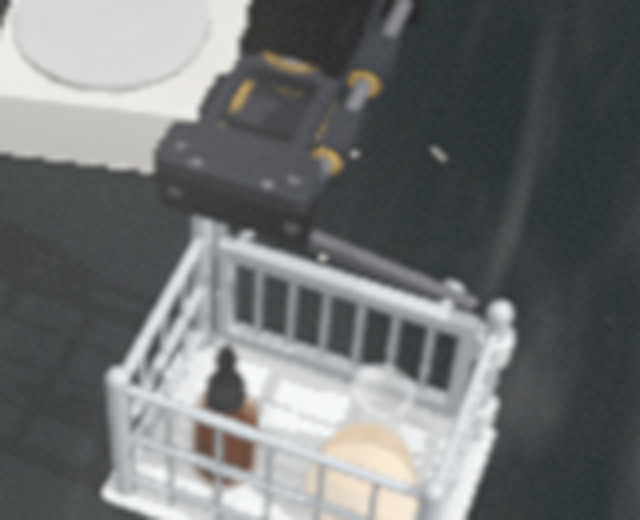

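```bash
python3 -m crank '{"dp":[[0,-0.01,-0.02],[0,-0.01,-0.02],[0,-0.005,-0.01],[0,0,0],[0,0,0],[0,0,0],[0,0,0],[0,0,0]],"delta_rot":[[0,0,0],[0,0,0],[0,0,0],[0,0,0],[0,0,0],[0,0,0],[0,0,0],[0,0,0]]}'; python3 -c "
from h import *
f=[]
for i in range(5): s=ctrl.get_state(); f.append(np.r_[s['ft_force'],s['torque']]); ctrl.get_image('side')
print(np.array(f).round(1),np.mean(f,0))"
```

```text
time: 23.7
position: [0.5196, 0.0273, 0.1573]
tool_rot: [-3.138, 0.14, -0.0]
ft_force: [-0.2, 1.7, -2.7]
grip_width: 0.216
[[-0.2  1.7 -2.7  0.3 -0.  -0. ]
 [ 0.3  2.9 -3.4  0.3 -0.1  0. ]
 [-0.1  1.6 -3.8  0.4 -0.  -0. ]
 [ 0.9  2.4 -2.   0.3 -0.1  0. ]
 [ 1.3  2.6 -2.1  0.4 -0.  -0. ]] [ 4.56785354e-01  2.24504677e+00 -2.83072918e+00  3.32649763e-01
 -4.03321237e-02 -9.16870102e-04]
```

```bash
python3 -m crank '{"dp":[[0,-0.03,0],[0,-0.03,-0.02],[0,-0.02,-0.02],[0,-0.01,-0.01],[0,0,0],[0,0,0],[0,0,0],[0,0,0]],"delta_rot":[[0,0,0],[0,0,0],[0,0,0],[0,0,0],[0,0,0],[0,0,0],[0,0,0],[0,0,0]]}'; cat > f.py <<'E'
from h import *
f=[]
for i in range(5): s=ctrl.get_state(); f.append(np.r_[s['ft_force'],s['torque']]); ctrl.get_image('side')
m=np.mean(f,0); print(m.round(2)); dz=s['position'][2]-.1426; ph=dz/95
a=np.arctan2(44,100)+dz/.1/1000*1000*.01*1 if 0 else np.arctan2(44,100)+dz/.095
t=np.array([np.sin(a),np.cos(a)]); r=np.array([-np.cos(a),np.sin(a)])
print('tan',m[1:3]@t,'rad',m[1:3]@r, 'time',s['time'],s['position'])
E
python3 f.py
```

```text
time: 24.75
position: [0.5196, 0.0278, 0.1579]
tool_rot: [3.138, -0.14, -0.0]
ft_force: [-0.2, -0.6, -0.6]
grip_width: 0.218
[-0.24 -0.4  -1.2  -0.26  0.17  0.02]
tan -1.2260715562907785 rad -0.3226568743479496 time 24.95 [0.51965214 0.02776687 0.15792888]
```

```bash
python3 -m crank '{"dp":[[0,-0.02,-0.03],[0,-0.02,-0.03],[0,0,0],[0,0,0],[0,0,0],[0,0,0],[0,0,0],[0,0,0]],"delta_rot":[[0,0,0],[0,0,0],[0,0,0],[0,0,0],[0,0,0],[0,0,0],[0,0,0],[0,0,0]]}'; python3 f.py
```

```text
time: 25.8
position: [0.5197, 0.0282, 0.1585]
tool_rot: [3.138, -0.14, 0.0]
ft_force: [-1.9, -2.4, -0.2]
grip_width: 0.211
[-1.23 -2.88  0.13 -0.73  0.29 -0.  ]
tan -1.4739221075907212 rad 2.4747835149707265 time 26.0 [0.51970956 0.02827429 0.15850862]
```

```bash
python3 -m crank '{"dp":[[-0.01,0,-0.03],[0,-0.01,-0.03],[0,0,0],[0,0,0],[0,0,0],[0,0,0],[0,0,0],[0,0,0]],"delta_rot":[[0,0,0],[0,0,0],[0,0,0],[0,0,0],[0,0,0],[0,0,0],[0,0,0],[0,0,0]]}'; python3 f.py
```

```text
time: 26.85
position: [0.5197, 0.0287, 0.1591]
tool_rot: [-3.138, 0.14, -0.0]
ft_force: [-0.8, -2.3, -0.5]
grip_width: 0.214
[-0.18 -2.14 -0.04 -0.65  0.09 -0.02]
tan -1.2195207180590155 rad 1.7548783911995198 time 27.05 [0.5196738  0.02867873 0.15909557]
```

```bash
python3 -m crank '{"dp":[[0,0,-0.03],[0,-0.01,-0.03],[0,0,0],[0,0,0],[0,0,0],[0,0,0],[0,0,0],[0,0,0]],"delta_rot":[[0,0,0],[0,0,0],[0,0,0],[0,0,0],[0,0,0],[0,0,0],[0,0,0],[0,0,0]]}'; python3 f.py
```

```text
time: 27.9
position: [0.5196, 0.029, 0.1596]
tool_rot: [-3.138, 0.139, 0.0]
ft_force: [-0.5, -1.3, -0.5]
grip_width: 0.216
[ 0.28 -0.68 -1.25 -0.26  0.02 -0.01]
tan -1.4189266551209887 rad -0.14067565881214325 time 28.1 [0.51957975 0.02895764 0.1596031 ]
```

```bash
sed -i 's/range(5)/range(3)/' f.py; python3 -m crank '{"dp":[[0,-0.02,-0.03],[0,-0.01,-0.03],[0,0,0],[0,0,0],[0,0,0],[0,0,0],[0,0,0],[0,0,0]],"delta_rot":[[0,0,0],[0,0,0],[0,0,0],[0,0,0],[0,0,0],[0,0,0],[0,0,0],[0,0,0]]}'; python3 f.py
```

```text
time: 28.95
position: [0.5196, 0.0292, 0.1602]
tool_rot: [-3.138, 0.139, 0.0]
ft_force: [0.4, 1.4, -4.0]
grip_width: 0.216
[ 1.1   1.44 -4.16  0.09 -0.15 -0.04]
tan -2.6217046130372794 rad -3.536130926117146 time 29.05 [0.51960265 0.02918998 0.16016672]
```

```bash
python3 -m crank '{"dp":[[0,-0.03,-0.01],[0,-0.02,-0.02],[0,0,0],[0,0,0],[0,0,0],[0,0,0],[0,0,0],[0,0,0]],"delta_rot":[[0,0,0],[0,0,0],[0,0,0],[0,0,0],[0,0,0],[0,0,0],[0,0,0],[0,0,0]]}'; python3 f.py
```

```text
time: 29.9
position: [0.5196, 0.0293, 0.1604]
tool_rot: [3.138, -0.14, -0.0]
ft_force: [1.4, -0.6, -7.4]
grip_width: 0.214
[ 1.52 -0.34 -7.68 -0.17 -0.3   0.01]
tan -6.521385514123579 rad -4.070317189536112 time 30.0 [0.51957612 0.02935436 0.16040028]
```

```bash
python3 -m crank '{"dp":[[0,0.02,0.03],[0,0.02,0.04],[0,0.03,0.06],[0,0,0],[0,0,0],[0,0,0],[0,0,0],[0,0,0]],"delta_rot":[[0,0,0],[0,0,0],[0,0,0],[0,0,0],[0,0,0],[0,0,0],[0,0,0],[0,0,0]]}'; python3 f.py
```

```text
time: 30.85
position: [0.5198, 0.0288, 0.1594]
tool_rot: [-3.138, 0.14, -0.001]
ft_force: [0.1, -0.1, -1.4]
grip_width: 0.218
[-0.17 -0.58 -1.12 -0.18  0.07 -0.01]
tan -1.2506084924570464 rad -0.14700447436221722 time 30.95 [0.51978954 0.02870368 0.15939186]
```

```bash
python3 -m crank '{"dp":[[0,0.02,0.04],[-0.12,-0.02,0],[-0.24,-0.04,0],[-0.24,-0.04,0],[-0.24,-0.04,0],[-0.24,-0.04,0],[-0.24,-0.04,0],[-0.24,-0.04,0]],"delta_rot":[[0,0,0],[0,0,0.01],[0,0,0.02],[0,0,0.02],[0,0,0.02],[0,0,0.02],[0,0,0.02],[0,0,0.02]]}'; python3 f.py
```

```text
time: 31.8
position: [0.5043, 0.0332, 0.1589]
tool_rot: [3.122, -0.346, -0.0]
ft_force: [-0.4, -2.6, -0.0]
grip_width: 0.218
[-1.09 -2.32  0.58 -0.62  0.28  0.01]
tan -0.7978603039625183 rad 2.2560528177019528 time 31.9 [0.50401638 0.03329925 0.15887594]
```

```bash
python3 -m crank '{"dp":[[-0.24,0,0],[-0.24,0,0],[-0.36,-0.06,0],[-0.36,-0.06,0],[-0.36,-0.06,0],[-0.48,-0.08,0],[-0.48,-0.08,0],[-0.48,-0.08,0]],"delta_rot":[[0,0,0.02],[0,0,0.02],[0,0,0.03],[0,0,0.03],[0,0,0.03],[0,0,0.04],[0,0,0.04],[0,0,0.04]]}'; python3 - <<'E'
from h import *
s=st(); r=R.from_rotvec(s['tool_rot']); print(yaw(r), 'F tool',r.inv().apply(s['ft_force']))
a=snap('wrist','w6.png'); b=snap('side','sd6.png'); cv2.imwrite('pics/sd6c.png',cv2.resize(b[100:290,270:440],None,fx=3,fy=3,interpolation=2))
E
```

```text
time: 32.75
position: [0.4773, 0.0474, 0.1588]
tool_rot: [-3.054, 0.733, 0.0]
ft_force: [-0.4, -0.5, -1.0]
grip_width: 0.214
time 32.75
position [0.4773 0.0474 0.1588]
tool_rot [-3.0544e+00  7.3350e-01  2.0000e-04]
ft_force [-0.407  -0.5027 -1.0496]
torque [-0.4018  0.1307 -0.0133]
grip_width 0.2142
-27.006295230102026 F tool [-0.13411826  0.63300845  1.04939181]
```

View pics/w6.png

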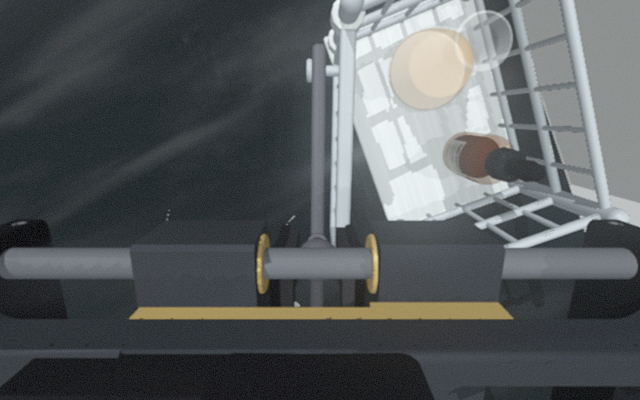

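View pics/sd6c.png

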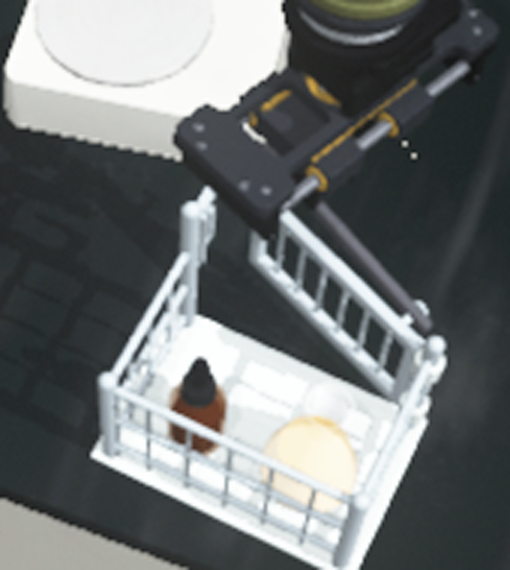

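```bash
python3 -m crank '{"dp":[[-0.48,-0.08,0],[-0.61,-0.1,0],[-0.61,-0.1,0],[-0.61,-0.1,0],[-0.61,-0.1,0],[-0.61,-0.1,0],[-0.61,-0.1,0],[-0.48,-0.08,0]],"delta_rot":[[0,0,0.04],[0,0,0.05],[0,0,0.05],[0,0,0.05],[0,0,0.05],[0,0,0.05],[0,0,0.05],[0,0,0.04]]}'; cat > g.py <<'E'
from h import *
s=st(); r=R.from_rotvec(s['tool_rot']); print(yaw(r), 'F tool',r.inv().apply(s['ft_force']), np.linalg.norm(s['position'][:2]), np.array(s['position'])[:2]-[.548,.1485], np.linalg.norm(np.array(s['position'])[:2]-[.548,.1485]))
print(np.round(s['joint_positions'],2))
E
python3 g.py
```

```text
time: 33.65
position: [0.445, 0.0808, 0.1588]
tool_rot: [-2.862, 1.295, 0.0]
ft_force: [0.1, -0.9, -1.4]
grip_width: 0.216
time 33.65
position [0.445  0.0808 0.1588]
tool_rot [-2.8616e+00  1.2952e+00  2.0000e-04]
ft_force [ 0.1003 -0.946  -1.41  ]
torque [-0.3287  0.1899 -0.0038]
grip_width 0.2165
-48.70518256992602 F tool [0.77743763 0.5495287  1.40950299] 0.45228963525409427 [-0.10299339 -0.06766045] 0.12322976726613144
[-0.65 -0.06  0.4   2.04  0.02  1.15 -1.11]
```

```bash
python3 -m crank '{"dp":[[-0.48,-0.08,0],[-0.61,-0.1,0],[-0.61,-0.1,0],[-0.61,-0.1,0],[-0.61,-0.1,0],[-0.61,-0.1,0],[-0.61,-0.1,0],[-0.48,-0.08,0]],"delta_rot":[[0,0,0.04],[0,0,0.05],[0,0,0.05],[0,0,0.05],[0,0,0.05],[0,0,0.05],[0,0,0.05],[0,0,0.04]]}'; python3 g.py
```

```text
time: 34.45
position: [0.4275, 0.124, 0.1588]
tool_rot: [-2.565, 1.812, -0.0]
ft_force: [1.0, -0.0, -3.4]
grip_width: 0.219
time 34.45
position [0.4275 0.124  0.1588]
tool_rot [-2.5652e+00  1.8120e+00 -2.0000e-04]
ft_force [ 0.9527 -0.0496 -3.4205]
torque [-0.1895 -0.0151  0.0457]
grip_width 0.2194
-70.47300050534953 F tool [ 0.36673497 -0.87822307  3.42109402] 0.4451453689967444 [-0.1204835  -0.02446759] 0.12294281561543746
[-0.68 -0.07  0.33  2.05  0.02  1.15 -1.59]
```

```bash
python3 -m crank '{"dp":[[-0.61,-0.1,0],[-0.61,-0.1,0],[-0.61,-0.1,0],[-0.61,-0.1,0],[-0.61,-0.1,0],[-0.61,-0.1,0],[-0.48,-0.08,0],[-0.36,-0.06,0]],"delta_rot":[[0,0,0.05],[0,0,0.05],[0,0,0.05],[0,0,0.05],[0,0,0.05],[0,0,0.05],[0,0,0.04],[0,0,0.03]]}'; python3 g.py
```

```text
time: 35.25
position: [0.4271, 0.1691, 0.1587]
tool_rot: [-2.188, 2.253, -0.001]
ft_force: [1.0, -1.6, -2.3]
grip_width: 0.22
time 35.25
position [0.4271 0.1691 0.1587]
tool_rot [-2.1882e+00  2.2526e+00 -7.0000e-04]
ft_force [ 1.0424 -1.614  -2.3228]
torque [-0.2629 -0.2009  0.0715]
grip_width 0.2202
-91.66012832283918 F tool [ 1.58435183 -1.08608355  2.32317978] 0.45935097207874276 [-0.12092193  0.02063792] 0.12267043895127783
[-0.71 -0.03  0.27  2.02  0.01  1.15 -2.04]
```

```bash
python3 -m crank '{"dp":[[-0.36,-0.06,0],[-0.36,-0.06,0],[0,0,0],[0,0.06,0.1],[0,0.13,0.2],[0,0.12,0.2],[0,0.12,0.2],[0,0.06,0.1]],"delta_rot":[[0,0,0.03],[0,0,0.03],[0,0,0],[0,0,0],[0,0,0],[0,0,0],[0,0,0],[0,0,0]]}'; python3 g.py;  python3 -m crank '{"dp":[[0,0.05,0.1],[0,0.11,0.2],[0,0.1,0.2],[0,0.05,0.1],[0,0.02,0.05],[0,0,0],[0,0,0],[0,0,0]],"delta_rot":[[0,0,0],[0,0,0],[0,0,0],[0,0,0],[0,0,0],[0,0,0],[0,0,0],[0,0,0]]}'; python3 g.py
```

```text
time: 36.05
position: [0.4236, 0.176, 0.1508]
tool_rot: [-2.121, 2.316, -0.001]
ft_force: [5.3, -1.3, -4.2]
grip_width: 0.215
time 36.05
position [0.4236 0.176  0.1508]
tool_rot [-2.1208e+00  2.3165e+00 -1.4000e-03]
ft_force [ 5.273  -1.29   -4.2268]
torque [-0.2288 -0.8939 -0.0313]
grip_width 0.2153
-95.05015601245232 F tool [ 0.82125979 -5.36065164  4.23359803] 0.4586983168228105 [-0.12441631  0.02751422] 0.1274223323810573
[-0.72 -0.03  0.27  2.03  0.01  1.13 -2.12]
time: 36.85
position: [0.4205, 0.1764, 0.1446]
tool_rot: [-2.12, 2.316, -0.001]
ft_force: [4.6, -2.2, -2.6]
grip_width: 0.218
time 36.85
position [0.4205 0.1764 0.1446]
tool_rot [-2.1204e+00  2.3165e+00 -1.5000e-03]
ft_force [ 4.6217 -2.1945 -2.576 ]
torque [-0.3352 -0.9594 -0.0068]
grip_width 0.2185
-95.06000902507978 F tool [ 1.77889342 -4.79341972  2.58266088] 0.45597814946751863 [-0.127505    0.02785199] 0.13051152482288605
[-0.72 -0.03  0.26  2.04  0.01  1.12 -2.12]
```

```bash
python3 -m crank '{"dp":[[0,-0.05,0],[0,-0.05,0],[0,0,0],[0,0,0.03],[0,0,0],[0,0,0],[0,0,0],[0,0,0]],"delta_rot":[[0,0,0],[0,0,0],[0,0,0],[0,0,0],[0,0,0],[0,0,0],[0,0,0],[0,0,0]]}'; python3 g.py;  python3 -m crank '{"dp":[[0,0,0],[0,0,0],[0,0,0],[0,0,0],[0,0,0],[0,0,0],[0,0,0],[0,0,0]],"delta_rot":[[0,0,0],[0,0,0],[0,0,0],[0,0,0],[0,0,0],[0,0,0],[0,0,0],[0,0,0]]}' 5.5; python3 g.py
python3 -c "
from h import *
snap('wrist','w7.png')"
```

```text
time: 37.65
position: [0.4204, 0.1765, 0.144]
tool_rot: [2.121, -2.317, -0.001]
ft_force: [0.2, -0.6, -1.2]
grip_width: 0.218
time 37.65
position [0.4204 0.1765 0.144 ]
tool_rot [ 2.1212e+00 -2.3166e+00 -9.0000e-04]
ft_force [ 0.1705 -0.6026 -1.2399]
torque [-0.1902  0.1086 -0.0605]
grip_width 0.2176
-95.04329518594606 F tool [ 0.58520615 -0.22382099  1.23972414] 0.45599647966324036 [-0.12756565  0.02804389] 0.13061184850214477
[-0.72 -0.02  0.26  2.04  0.01  1.12 -2.12]
time: 38.45
position: [0.4209, 0.1764, 0.1441]
tool_rot: [-2.121, 2.317, 0.0]
ft_force: [0.3, -0.3, -0.4]
grip_width: 0.631
time 38.45
position [0.4209 0.1764 0.1441]
tool_rot [-2.1213  2.3171  0.    ]
ft_force [ 0.3427 -0.3094 -0.3504]
torque [-0.0304  0.178   0.0286]
grip_width 0.6306
-95.05299947849502 F tool [ 0.27801994 -0.36864409  0.35036414] 0.4563397762688147 [-0.12714621  0.02793151] 0.13017805858736198
[-0.72 -0.02  0.26  2.04  0.01  1.12 -2.12]
```

View pics/w7.png

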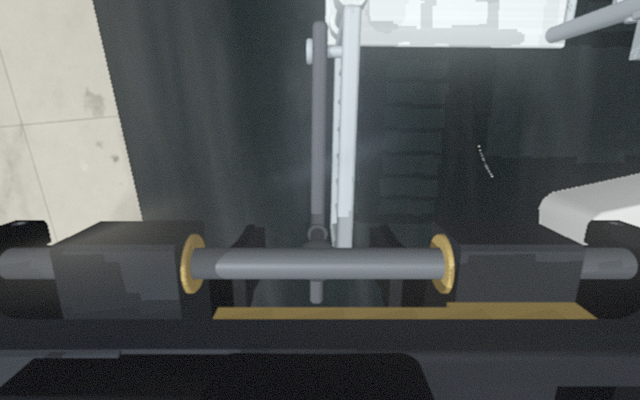

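The fingers are open at image columns 248 and 388 and the knob stands free between them at column 318. The gate is about perpendicular to the pen plate edge. Next I'll raise straight up.

```bash
python3 -m crank '{"dp":[[0,0,-0.5],[0,0,-1],[0,0,-1.5],[0,0,-2],[0,0,-2],[0,0,-1.5],[0,0,-1],[0,0,-0.5]],"delta_rot":[[0,0,0],[0,0,0],[0,0,0],[0,0,0],[0,0,0],[0,0,0],[0,0,0],[0,0,0]]}'; python3 -m crank '{"dp":[[0,0.3,0],[0,1,0],[0,1,0],[0,1,0],[0,0.7,0],[0,0,0],[0,0,0],[0,0,0]],"delta_rot":[[0,0,0],[0,0,0],[0,0,0],[0,0,0],[0,0,0],[0,0,0],[0,0,0],[0,0,0]]}'; python3 g.py
python3 -c "
from h import *
snap('wrist','w8.png'); snap('side','sd8.png')
c=cam('scene')
b=cv2.imread('pics/sd8.png'); cv2.imwrite('pics/sd8c.png',cv2.resize(b[100:290,200:440],None,fx=3,fy=3,interpolation=2))"
```

```text
time: 39.3
position: [0.4213, 0.1766, 0.2455]
tool_rot: [-2.12, 2.316, -0.001]
ft_force: [0.1, 0.2, 0.0]
grip_width: 0.632
time: 40.1
position: [0.3813, 0.1799, 0.2441]
tool_rot: [-2.121, 2.317, -0.0]
ft_force: [-0.0, 0.2, -0.1]
grip_width: 0.63
time 40.1
position [0.3813 0.1799 0.2441]
tool_rot [-2.1206e+00  2.3173e+00 -3.0000e-04]
ft_force [-0.0458  0.2424 -0.0627]
torque [-0.0288  0.1199 -0.0217]
grip_width 0.6305
-95.07486995497747 F tool [-0.2373462   0.06710374  0.06274558] 0.4216119290344617 [-0.16668011  0.03136594] 0.16960566010987704
[-0.75 -0.18  0.21  1.98  0.04  1.34 -2.2 ]
```

View pics/w8.png

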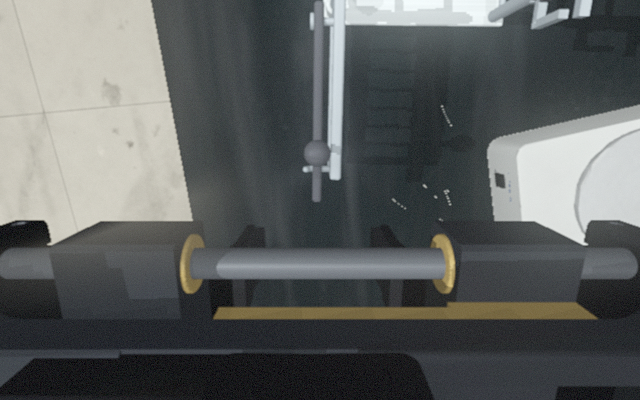

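View pics/sd8c.png

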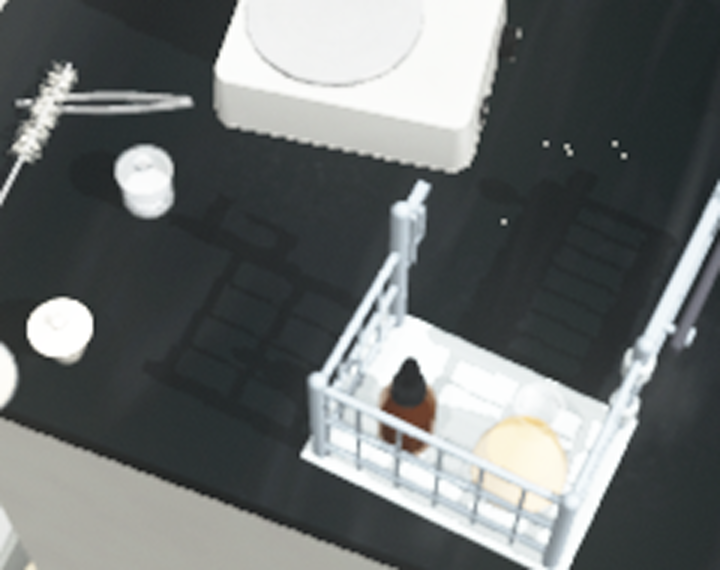

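The gate rail runs straight up the wrist image (columns 335–338), perpendicular to the plate's front edge at row 22. The knob is free at (317,152), and all the glassware stands where it was.

```bash
python3 -c "
from h import *
c=cam('wrist'); a=onz('',(338.5,25),.106,c); b=onz('',(335.5,170),.106,c); d=a-b; print('gate angle from pen x',np.degrees(np.arctan2(d[1],d[0]))+5.3)
st(); print(ctrl.close_job())"
```

```text
gate angle from pen x -0.19527883570238735
time 40.2
position [0.3813 0.1798 0.2441]
tool_rot [-2.1208e+00  2.3177e+00 -2.0000e-04]
ft_force [0.0301 0.4026 0.6304]
torque [-0.0765  0.1389  0.0704]
grip_width 0.6366
the job is handed in; nothing more can be done
None
```

The pen is open: the gate stands square to the pen's front (0.2° off in the last wrist image), and I handed the job in at 40.2 s with nothing in the gripper.

- **Latch:** I gripped the ball knob and lifted it along its arc until it touched the top stop, about 17.5 mm up at the knob. I estimate the force on the keeper at that touch at about 4–5 N, against the 12 N limit. I then lowered the knob about 1 mm; the forces fell back to the bar's own weight.
- **Gate:** With the bar lifted I eased the gate out and swung it at no more than about 0.5 rad/s, turning the hand with it. I then lowered the bar to its rest, opened the fingers and backed off.
- **Last checks:** The tool force was about zero, apart from noise. The dropper, flask, weighing bottle and crucible were standing in their places in the final pictures.

**Disagreements:**
- Partway up, the force readings looked like the stop but came from a sideways error in my path, up to about 3.5 N. I corrected the path and carried on to the real stop.
- The scene and side cameras sit too close together to measure heights: triangulated heights came out 4–38 mm too high. I used the given heights and the wrist camera instead.

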